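# Load the drying turntable with hand stamps, three to a bay

### The job

Set the washed hand stamps to dry: stand three of them, one to a spot, in the turntable bay at the front by the pointer, turn the table one notch counter-clockwise (seen from above), stand all the remaining stamps, one to a spot, in the bay that is then at the front, and turn one more notch. At the end every stamp stands upright on the middle of its spot and the table rests in its last notch; leave the ink tins and the other things on the bench where they are.

Things in the scene. Friction and masses are not known exactly. Their poses are not given: they have to be found in the camera images.
- stamp_0: A turned wooden hand stamp, one of four to six alike: round base 54 mm in diameter and 20 mm high, thin neck, and a round knob 28 mm in diameter from 45 to 75 mm above the underside, to hold it by. About 0.15 kg. Origin: centre of the underside, z up through the knob. At the start it stands upright somewhere on the newspaper left of the dryer. Absent in some starts.
- stamp_1: A turned wooden hand stamp, one of four to six alike: round base 54 mm in diameter and 20 mm high, thin neck, and a round knob 28 mm in diameter from 45 to 75 mm above the underside, to hold it by. About 0.15 kg. Origin: centre of the underside, z up through the knob. At the start it stands upright somewhere on the newspaper left of the dryer. Absent in some starts.
- stamp_2: A turned wooden hand stamp, one of four to six alike: round base 54 mm in diameter and 20 mm high, thin neck, and a round knob 28 mm in diameter from 45 to 75 mm above the underside, to hold it by. About 0.15 kg. Origin: centre of the underside, z up through the knob. At the start it stands upright somewhere on the newspaper left of the dryer. Absent in some starts.
- stamp_3: A turned wooden hand stamp, one of four to six alike: round base 54 mm in diameter and 20 mm high, thin neck, and a round knob 28 mm in diameter from 45 to 75 mm above the underside, to hold it by. About 0.15 kg. Origin: centre of the underside, z up through the knob. At the start it stands upright somewhere on the newspaper left of the dryer. Absent in some starts.
- stamp_4: A turned wooden hand stamp, one of four to six alike: round base 54 mm in diameter and 20 mm high, thin neck, and a round knob 28 mm in diameter from 45 to 75 mm above the underside, to hold it by. About 0.15 kg. Origin: centre of the underside, z up through the knob. At the start it stands upright somewhere on the newspaper left of the dryer. Absent in some starts.
- stamp_5: A turned wooden hand stamp, one of four to six alike: round base 54 mm in diameter and 20 mm high, thin neck, and a round knob 28 mm in diameter from 45 to 75 mm above the underside, to hold it by. About 0.15 kg. Origin: centre of the underside, z up through the knob. At the start it stands upright somewhere on the newspaper left of the dryer. Absent in some starts.
- dryer: Dryer fixed to the bench: low round steel base; origin: centre of its underside, on the turntable's turning axis. A small steel pointer block sticks out from under the disc on the base's own -x side, towards the robot: the front. A grey blower box 140 mm high stands beside the table, 60 deg clockwise (from above) from the base's +x, its face 200 mm from the axis.
- turntable (a joint): Angle of the turntable, an aluminium disc of radius 165 mm, top 30 mm above the bench, on a vertical axis. Grows counter-clockwise from above. A sprung detent holds it in three notches, 0, 2.094 and 4.189 rad, and draws it in when let go within about 40 deg of one; stops lie just outside the first and last; it starts in the first. 3 to 6 N at a post turn it.
- spot_a0 (a point): Centre of one of the three flat dark round spots (62 mm across, 67 mm apart, 108 mm from the axis, on the disc's top face) of bay a, which is at the front, by the pointer, at the start. Turns with the table. The third bay has three such spots too, which stay empty.
- spot_a1 (a point): Centre of one of the three flat dark round spots (62 mm across, 67 mm apart, 108 mm from the axis, on the disc's top face) of bay a, which is at the front, by the pointer, at the start. Turns with the table. The third bay has three such spots too, which stay empty.
- spot_a2 (a point): Centre of one of the three flat dark round spots (62 mm across, 67 mm apart, 108 mm from the axis, on the disc's top face) of bay a, which is at the front, by the pointer, at the start. Turns with the table. The third bay has three such spots too, which stay empty.
- spot_b0 (a point): Centre of one of the three flat dark round spots (62 mm across, 67 mm apart, 108 mm from the axis, on the disc's top face) of bay b, which comes to the front one notch on (joint 2.094). Turns with the table. The third bay has three such spots too, which stay empty.
- spot_b1 (a point): Centre of one of the three flat dark round spots (62 mm across, 67 mm apart, 108 mm from the axis, on the disc's top face) of bay b, which comes to the front one notch on (joint 2.094). Turns with the table. The third bay has three such spots too, which stay empty.
- spot_b2 (a point): Centre of one of the three flat dark round spots (62 mm across, 67 mm apart, 108 mm from the axis, on the disc's top face) of bay b, which comes to the front one notch on (joint 2.094). Turns with the table. The third bay has three such spots too, which stay empty.
- post_0 (a point): One of three upright round steel posts on the turntable between the bays, to turn it by: 18 mm in diameter, 100 mm tall, 140 mm from the axis. The point is on the post's axis, 15 mm below its top. In every notch two posts stand 60 deg either side of the front; to turn one notch on, carry the left one (seen from the robot) round across the front to the right.
- post_1 (a point): One of three upright round steel posts on the turntable between the bays, to turn it by: 18 mm in diameter, 100 mm tall, 140 mm from the axis. The point is on the post's axis, 15 mm below its top. In every notch two posts stand 60 deg either side of the front; to turn one notch on, carry the left one (seen from the robot) round across the front to the right.
- post_2 (a point): One of three upright round steel posts on the turntable between the bays, to turn it by: 18 mm in diameter, 100 mm tall, 140 mm from the axis. The point is on the post's axis, 15 mm below its top. In every notch two posts stand 60 deg either side of the front; to turn one notch on, carry the left one (seen from the robot) round across the front to the right.
- tin_0: Flat round ink tin, 62 mm across, 32 mm high, standing among the stamps; not part of the job. Origin: centre of its underside.
- tin_1: Flat round ink tin, 62 mm across, 32 mm high, standing among the stamps; not part of the job. Origin: centre of its underside.
- tin_2: Flat round ink tin, 62 mm across, 32 mm high, standing among the stamps; not part of the job. Origin: centre of its underside.
- jar: Jar, 70 mm across and 90 mm high, right of the dryer; not part of the job.
- can: Can, 80 mm across and 130 mm high, at the left; not part of the job.
There are look-alikes about, which are no part of the job. Leave any green look-alike of the stamp_2 alone.

How it is judged:
By the outcome, as a careful person would: the job done as asked, in the order asked, and still so for the second after the job is handed in, with the robot touching nothing.
Of stamp_0, stamp_1, stamp_2, stamp_3, stamp_4, stamp_5 only 4 to 6 are there at a start; the rules pass over those that are not, and their reading is None.
At some moment in a run one of stamp_0, stamp_1, stamp_2, stamp_3, stamp_4, stamp_5 may be knocked a few centimetres aside while the robot is not near it.
It also fails if it takes over 210 s, if anything falls off the work surface, if the arm or the gripper's body presses on something with over 40 N, if the wrist force passes 120 N, or if a joint passes its speed limit or range.

### The arm

A 6-joint arm with a two-finger parallel gripper is mounted at the origin on the work surface. World frame = base frame: x ahead of the robot, y to its left, z up, the work surface at z = 0. Lengths are in m, angles in rad, forces in N, time in s.
With the tool pointing down it reaches from about 0.35 to 0.975 m from the base axis. Payload 4.9 kg.
Tool frame: the origin (TCP) lies at the very end of the fingers, on their centre line; the grasp point (between the pads) lies 19 mm behind it (ctrl.tcp_to_grasp is the z of the grasp point in the tool frame, in m); z points along the fingers, y is the line along which they close (so a half turn about z gives the same grasp; the last joint's range is limited). The gripper opens to 85 mm and grips with 20 to 120 N. Pads are 22 mm wide; open, the fingers measure 114 mm over their backs; the gripper's body (76 mm by 85 mm) begins 54 mm behind the grasp point. The pads swing forward as they close: fully open they stand 13 mm farther back than shut.
Start: joints at [1.057, 0.053, 1.613, -0, 1.476, -0.119], TCP at [0.24, 0.577, 0.231] pointing down, gripper open.
Joint ranges: [-3.01, 3.01], [-1.01, 2.22], [0.06, 2.58], [-1.02, 4.17], [0.09, 2.62], [-3.14, 3.14]. Speed limits (rad/s): [2.57, 2.57, 3.14, 3.14, 3.14, 3.14].

### API

Orientations are given as a rotation vector (axis times angle).
In Python, from station import ctrl, eyes, job, nets gives the robot as it stands. The module is installed in compiled form; this text tells all that it offers.
- The arm moves only by the tool jog_arm, never from a script. Its argument "commands" is one flat list of numbers, 7 for each row, row after row: the shift along the tool's x, y, z each as a share of 0.06 m, from -1 to 1, then the turn, a rotation vector about the tool's x, y, z each as a share of 0.1 rad, from -1 to 1, then the finger opening in mm, from 0 to 85.4. In form: [x, y, z, ax, ay, az, grip, x, y, z, ax, ay, az, grip, ...]. A call has 1 to 20 rows; each row shifts and turns the commanded pose from where the row before left it, along the tool's axes as they then stand; what a row does not reach is not made up. A row lasts 1/8 s, in which the tool goes at most 62.5 mm and 10.7 degrees, less where a joint would pass 70% of its speed; a pose out of reach is approached as far as the arm can. A call with a number of a shift or a turn outside -1 to 1 is refused whole. A call with a gripper value outside its range is refused whole. The fingers move at their own pace and stop on an object; "newtons" is the grip in N (left out, the last holds). Time passes only in rows, so rows that do not move let the fingers close. It gives the time, the measured TCP pose, the force, the opening and the grip force at its end, in the units of the state.
- ctrl.get_obs(): the state, without advancing time (a new reading comes with each control period).
- eyes.get_image(name): name is "scene" or "top" or "wrist"; returns a dict with "image" (420x560x3 uint8, red, green, blue), "z_map" (420x560 float32, m along the optical axis (not along the pixel's ray), 0 where there is no reading), "K" (3x3 intrinsics, pixels), "dist_coeffs" ([k1, k2, p1, p2, k3] as OpenCV has them; the pictures are not rectified), "cam_to_world" (4x4, takes a point from camera to world coordinates). Camera axes: x right, y up, looking along -z (the intrinsics and any distortion apply to the point x, -y, -z); pixel columns grow to the right and rows downward; lengths in m; the calibration is good to about 2 mm. A picture is of the moment at which its call begins.
- job.finish_job(): hands the job in; it is judged then, once.
Trained networks look in the newest picture that a camera, given by its name, has taken for a name from the list of things; names that differ only in an ending like _2 or _b are one class to them, and where a whole thing is asked for, a point or a joint stands for the part that bears it (a point fixed in the world has none). Each returns a list of dicts, best first, with "p" (0 to 1); they miss things now and then, are a little off and sometimes report something else, mostly with a low value. They report only what shows in the picture. A call takes as long as a camera call. They do not tell look-alikes from the thing itself.
- nets.silhouettes(camera, name): "mask" (420x560 bool, what is visible of it) and "bbox" ([left, top, right, bottom] in pixels, round what is visible of it).
The state is a dict: "t": time; "q": joint angles; "dq": joint speeds; "effort": joint torques, N m; "tool_pos": TCP position; "tool_rot": TCP orientation; "contact_force": force on the tool from outside, world axes, zero at the start; "wrist_torque": the same for the moment, N m; "opening": finger opening in m; "grip_force": force on a finger pad.
Only numpy, scipy, OpenCV 4.12 (cv2) and the standard library are available. Lean on these libraries where they do the work, as an engineer would, in place of code of your own. Each camera call takes 0.05 s, during which the arm holds its last target. There are 200 camera calls.

## Working session

There is one attempt and no reset: what is moved stays moved. The work goes in short steps, Python scripts to look and compute and a tool call to move; the robot and the scene stay as the last step left them, time stands still between calls to the robot, and variables do not carry over. Pictures are saved under pics/ and viewed, at most 14 in all, crops included, and the job is handed in when it is done.

Besides the shell and the picture viewer there is one more tool, called after "Request:" by a JSON object that holds its "op" and its "data". jog_arm: Moves the arm, as the interface text tells. Shift numbers are shares of 0.06 m and turn numbers shares of 0.1 rad, none past 1 either way. Its arguments: {"type":"object","properties":{"commands":{"type":"array","items":{"type":"number"}},"newtons":{"type":"number"}},"required":["commands"]}

```bash
mkdir -p pics; ls
cat > h.py <<'E'
import numpy as np, cv2
from station import ctrl, eyes, job, nets
from scipy.spatial.transform import Rotation as R
def pts(im, mask):
    v,u=np.nonzero(mask & (im['z_map']>0))
    z=im['z_map'][v,u]
    n=cv2.undistortPoints(np.stack([u,v],1).astype(np.float32)[:,None],im['K'],im['dist_coeffs'])[:,0]
    c=np.stack([n[:,0]*z,-n[:,1]*z,-z,np.ones_like(z)],1)
    return (c@im['cam_to_world'].T)[:,:3],u,v
def save(im,name): cv2.imwrite('pics/'+name+'.png',cv2.cvtColor(im['image'],cv2.COLOR_RGB2BGR))
E
python3 - <<'E'
from h import *
o=ctrl.get_obs(); print(o['t'],o['tool_pos'],o['tool_rot'],ctrl.tcp_to_grasp)
for n in ['top','scene']:
    im=eyes.get_image(n); save(im,n+'0'); print(n,im['cam_to_world'].round(3).tolist())
    for k in ['stamp_0','tin_0','dryer','post_0','spot_a0','jar','can']:
        for d in nets.silhouettes(n,k):
            P,u,v=pts(im,d['mask'])
            if len(P): 
                t=P[:,2]>np.percentile(P[:,2],95)-.012
                Q=P[t]
                print(k,round(d['p'],2),np.round(d['bbox']),'top c',((Q[:,:2].max(0)+Q[:,:2].min(0))/2).round(3),'zmax',np.percentile(P[:,2],95).round(3),'rgb',im['image'][v,u].mean(0).round())
E
```

```text
pics
0.0 [0.24009136 0.57636343 0.23008093] [-6.16021060e-01 -3.07997244e+00  3.06514220e-03] -0.0187
top [[-0.007, 0.99, -0.14, 0.327], [-1.0, -0.005, 0.01, 0.079], [0.009, 0.14, 0.99, 1.291], [0.0, 0.0, 0.0, 1.0]]
stamp_0 0.79 [239. 228. 253. 243.] top c [0.427 0.168] zmax 0.077 rgb [192. 169. 133.]
stamp_0 0.74 [169. 196. 186. 218.] top c [0.511 0.373] zmax 0.077 rgb [184. 162. 128.]
stamp_0 0.74 [198. 224. 218. 241.] top c [0.433 0.283] zmax 0.078 rgb [189. 166. 129.]
stamp_0 0.72 [190. 284. 204. 303.] top c [0.245 0.315] zmax 0.076 rgb [ 70. 179.  85.]
stamp_0 0.7 [148. 284. 169. 302.] top c [0.249 0.427] zmax 0.077 rgb [ 69. 174.  80.]
stamp_0 0.7 [ 79. 215. 103. 229.] top c [0.466 0.652] zmax 0.077 rgb [ 62. 165.  75.]
stamp_0 0.57 [158. 166. 174. 187.] top c [0.608 0.413] zmax 0.077 rgb [ 88. 182. 107.]
stamp_0 0.52 [236. 192. 254. 213.] top c [0.528 0.172] zmax 0.077 rgb [190. 168. 135.]
tin_0 0.9 [172. 224. 196. 249.] top c [0.415 0.361] zmax 0.036 rgb [170. 174. 183.]
tin_0 0.74 [208. 156. 230. 179.] top c [0.631 0.256] zmax 0.037 rgb [170. 173. 183.]
tin_0 0.7 [207. 193. 
[... 2058 characters left out ...]
rgb [108. 110. 114.]
dryer 0.74 [152. 168. 255. 253.] top c [ 0.595 -0.16 ] zmax 0.085 rgb [131. 133. 140.]
post_0 0.57 [155. 167. 253. 252.] top c [ 0.635 -0.12 ] zmax 0.092 rgb [131. 133. 139.]
spot_a0 0.9 [155. 166. 255. 249.] top c [ 0.633 -0.129] zmax 0.085 rgb [131. 133. 140.]
spot_a0 0.49 [314. 260. 333. 279.] top c [0.514 0.256] zmax 0.033 rgb [139. 143. 150.]
jar 0.8 [173. 149. 192. 176.] top c [ 0.418 -0.504] zmax 0.09 rgb [95. 79. 64.]
jar 0.51 [156. 168. 252. 249.] top c [ 0.599 -0.158] zmax 0.081 rgb [131. 133. 140.]
can 0.76 [406. 268. 454. 326.] top c [0.478 0.549] zmax 0.13 rgb [146. 145. 143.]
can 0.37 [304. 226. 319. 249.] top c [0.431 0.169] zmax 0.073 rgb [155. 133. 103.]
```

Run:
```python
import cv2
i=cv2.imread('pics/top0.png')[90:340,60:500]; cv2.imwrite('pics/t1.png',cv2.resize(i,None,fx=1.8,fy=1.8,interpolation=3))
i=cv2.imread('pics/scene0.png')[130:370,100:500]; cv2.imwrite('pics/s1.png',cv2.resize(i,None,fx=2,fy=2,interpolation=3))
```

```text
(no output)
```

View pics/t1.png

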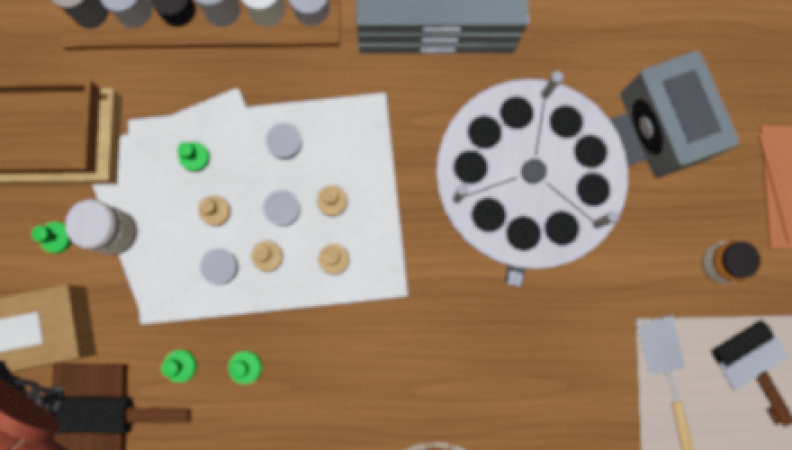

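View pics/s1.png

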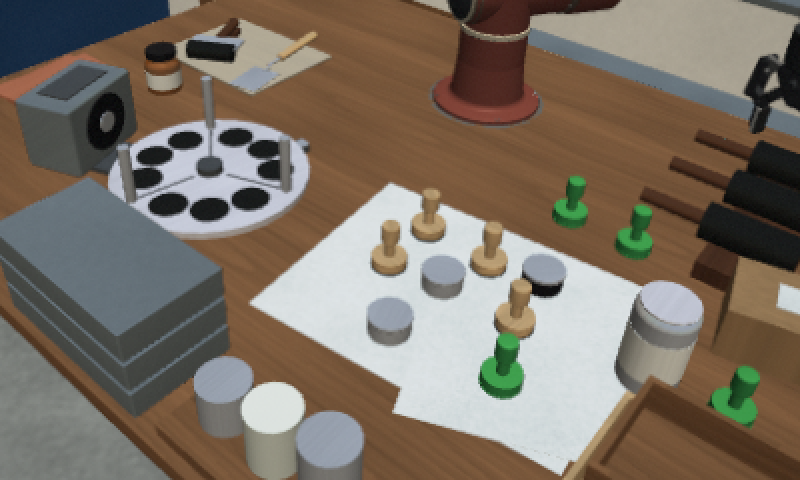

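```bash
cat > dry.py <<'E'
from h import *
from scipy.optimize import least_squares
def stamps(n,im):
    for d in nets.silhouettes(n,'stamp_0'):
        P,u,v=pts(im,d['mask'])
        if len(P)<10: continue
        z0=np.percentile(P[:,2],95); Q=P[P[:,2]>z0-.012]; c=(Q[:,:2].max(0)+Q[:,:2].min(0))/2
        rgb=im['image'][v,u].mean(0); print(n,'stamp',round(d['p'],2),c.round(4),z0.round(3),'n',len(Q),'GREEN' if rgb[1]>rgb[0] else '')
def dryer(n,im,c0=(0.57,-0.17)):
    P,u,v=pts(im,np.ones(im['z_map'].shape,bool)); g=im['image'][v,u].astype(float)
    r=np.hypot(P[:,0]-c0[0],P[:,1]-c0[1])
    zd=np.median(P[(r<.15),2]); on=(r<.2)&(abs(P[:,2]-zd)<.008)&(g.mean(1)>120)
    h=cv2.convexHull((P[on,:2]*1000).astype(np.float32))[:,0]/1000
    f=least_squares(lambda p:np.hypot(h[:,0]-p[0],h[:,1]-p[1])-p[2],[*c0,.165],loss='soft_l1',f_scale=.002).x
    print(n,'disc z',zd.round(4),'fit',f.round(4))
    dark=(r<.16)&(r>.05)&(g.max(1)<70)&(abs(P[:,2]-zd)<.01)
    m=np.zeros(im['z_map'].shape,np.uint8); m[v[dark],u[dark]]=1
    k,lab,st,_=cv2.connectedComponentsWithStats(m)
    c=f[:2]; S=[]
    for i in range(1,k):
        if st[i,4]<40: continue
        q,_,_=pts(im,lab==i); S.append((q[:,:2].min(0)+q[:,:2].max(0))/2)
    S=np.array(S); a=np.degrees(np.arctan2(*(S-c).T[::-1]))%360; o=np.argsort(a)
    print('spots',[(S[i].round(4).tolist(),a[i].round(1),np.hypot(*(S[i]-c)).round(4)) for i in o])
    T=P[(r<.165)&(P[:,2]>.085)&(P[:,2]<.145)]
    a=np.degrees(np.arctan2(T[:,1]-c[1],T[:,0]-c[0]))%360
    h,e=np.histogram(a,36,(0,360)); print('posts',[(e[i],h[i],T[(a>=e[i])&(a<e[i]+10)].mean(0).round(3).tolist()) for i in range(36) if h[i]>2])
E
python3 - <<'E'
from dry import *
for n in ['top','scene']:
    im=eyes.get_image(n); stamps(n,im); dryer(n,im)
E
```

```text
top stamp 0.8 [0.2494 0.4272] 0.077 n 71 GREEN
top stamp 0.79 [0.4269 0.1685] 0.078 n 70 
top stamp 0.73 [0.4332 0.2833] 0.077 n 72 
top stamp 0.69 [0.4659 0.6203] 0.078 n 85 GREEN
top stamp 0.67 [0.511  0.3743] 0.077 n 69 
top stamp 0.66 [0.5278 0.1719] 0.077 n 71 
top stamp 0.62 [0.2451 0.3156] 0.077 n 73 GREEN
top disc z 0.0311 fit [ 0.5739 -0.1744  0.1647]
spots [([0.6776, -0.15], np.float64(13.3), np.float64(0.1065)), ([0.6433, -0.0935], np.float64(49.4), np.float64(0.1066)), ([0.5823, -0.0671], np.float64(85.5), np.float64(0.1076)), ([0.4994, -0.0961], np.float64(133.6), np.float64(0.1081)), ([0.468, -0.1548], np.float64(169.5), np.float64(0.1077)), ([0.4769, -0.2215], np.float64(205.9), np.float64(0.1078)), ([0.5423, -0.2786], np.float64(253.1), np.float64(0.1088)), ([0.6103, -0.276], np.float64(289.7), np.float64(0.1079)), ([0.6618, -0.2365], np.float64(324.8), np.float64(0.1076))]
posts [(np.float64(100.0), np.int64(24), [0.53, -0.04, 0.124]), (np.float64(110.0), np.int64(24), [0.522, -0.042, 0.119]), (np.float64(220.0), np.int64(43), [0.48, -0.276, 0.119]), (np.float64(230.
[... 938 characters left out ...]
979], np.float64(132.8), np.float64(0.1041)), ([0.4657, -0.1547], np.float64(169.7), np.float64(0.1097)), ([0.4751, -0.2211], np.float64(205.4), np.float64(0.1091)), ([0.54, -0.2791], np.float64(252.2), np.float64(0.1101)), ([0.6062, -0.279], np.float64(287.3), np.float64(0.1096)), ([0.6593, -0.2375], np.float64(323.6), np.float64(0.1064))]
posts [(np.float64(100.0), np.int64(73), [0.532, -0.039, 0.109]), (np.float64(110.0), np.int64(8), [0.523, -0.045, 0.123]), (np.float64(220.0), np.int64(48), [0.482, -0.274, 0.109]), (np.float64(230.0), np.int64(19), [0.488, -0.28, 0.112]), (np.float64(340.0), np.int64(17), [0.714, -0.203, 0.12]), (np.float64(350.0), np.int64(71), [0.713, -0.194, 0.109])]
```

Request:
{"op": "jog_arm", "data": {"commands": [0, 0, 0, 0, 0, 0.98, 50, 0, 0, 0, 0, 0, 0.98, 50, 0, 0, 0, 0, 0, 0.98, 50, 0, 0, 0, 0, 0, 0.98, 50, 0, 0, 0, 0, 0, 0.98, 50, 0, 0, 0, 0, 0, 0.98, 50, 0, 0, 0, 0, 0, 0.98, 50, 0, 0, 0, 0, 0, 0.98, 50, 0, 0, 0, 0, 0, 0.98, 50, 0, 0, 0, 0, 0, 0.98, 50, 0, 0, 0, 0, 0, 0.98, 50, 0, 0, 0, 0, 0, 0.98, 50, -0.85, 0.39, 0, 0, 0, 0, 50, -0.85, 0.39, 0, 0, 0, 0, 50, -0.85, 0.39, 0, 0, 0, 0, 50, -0.85, 0.39, 0, 0, 0, 0, 50, -0.85, 0.39, 0, 0, 0, 0, 50, -0.85, 0.39, 0, 0, 0, 0, 50, -0.85, 0.39, 0, 0, 0, 0, 50, -0.85, 0.39, 0, 0, 0, 0, 50]}}

```text
t: 3.5
tool_pos: [0.4281, 0.1672, 0.2317]
tool_rot: [2.221, 2.221, 0.002]
contact_force: [0.6, 0.9, 0.5]
opening: 0.0497
grip_force: 0.0
```

Run:
```python
from dry import *
for n in ['wrist','scene','top']:
    im=eyes.get_image(n); stamps(n,im); save(im,n+'2')
print(ctrl.get_obs()['tool_pos'])
```

```text
wrist stamp 0.89 [0.4327 0.2824] 0.077 n 1110 
wrist stamp 0.71 [0.5277 0.171 ] 0.076 n 893 
wrist stamp 0.63 [0.2459 0.3109] 0.076 n 750 GREEN
wrist stamp 0.6 [0.4267 0.1689] 0.076 n 793 
wrist stamp 0.16 [0.5585 0.0373] 0.033 n 1674 
scene stamp 0.86 [0.4315 0.17  ] 0.074 n 56 
scene stamp 0.83 [0.6096 0.4151] 0.075 n 105 GREEN
scene stamp 0.81 [0.2506 0.4282] 0.073 n 63 GREEN
scene stamp 0.66 [0.5295 0.1711] 0.073 n 73 
scene stamp 0.66 [0.4346 0.2839] 0.074 n 67 
scene stamp 0.64 [0.5507 0.392 ] 0.074 n 78 
scene stamp 0.62 [0.2453 0.3192] 0.073 n 58 GREEN
scene stamp 0.17 [ 0.6357 -0.1272] 0.086 n 281 GREEN
top stamp 0.8 [0.2494 0.4261] 0.077 n 65 GREEN
top stamp 0.75 [0.4661 0.6507] 0.077 n 75 GREEN
top stamp 0.6 [0.5111 0.3738] 0.077 n 73 
top stamp 0.53 [0.6084 0.413 ] 0.078 n 68 GREEN
[0.42723523 0.16968488 0.23131668]
```

View pics/wrist2.png

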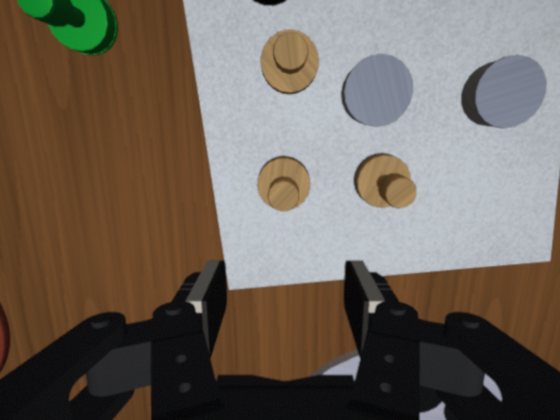

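Request:
{"op": "jog_arm", "data": {"commands": [-0.02, -0.01, 0.78, 0, 0, 0, 50, 0, 0, 0.78, 0, 0, 0, 50, 0, 0, 0.78, 0, 0, 0, 50, 0, 0, 0.5, 0, 0, 0, 50, 0, 0, 0.28, 0, 0, 0, 50, 0, 0, 0, 0, 0, 0, 50, 0, 0, 0, 0, 0, 0, 15, 0, 0, 0, 0, 0, 0, 15, 0, 0, 0, 0, 0, 0, 15, 0, 0, 0, 0, 0, 0, 15], "newtons": 40}}

```text
t: 5.05
tool_pos: [0.4282, 0.1681, 0.0458]
tool_rot: [2.221, 2.221, 0.004]
contact_force: [-1.4, 1.6, 5.4]
opening: 0.027
grip_force: 39.7
```

Request:
{"op": "jog_arm", "data": {"commands": [0, 0, -0.4, 0, 0, 0, 15, 0, 0, -0.86, 0, 0, 0, 15, 0, 0, -0.86, 0, 0, 0, 15, 0, 0, -0.46, 0, 0, 0, 15, -0.5, 0.08, 0, 0, 0, 0, 15, -0.84, 0.1, 0, 0, 0, 0, 15, -0.93, 0.12, 0, 0, 0, 0, 15, -0.93, 0.12, 0, 0, 0, 0, 15, -0.93, 0.12, 0, 0, 0, 0, 15, -0.93, 0.12, 0, 0, 0, 0, 15, -0.93, 0.12, 0, 0, 0, 0, 15, -0.5, 0.1, 0, 0, 0, 0, 15, 0, 0, 0, 0, 0, 0, 15, 0, 0, 0, 0, 0, 0, 15]}}

```text
t: 6.8
tool_pos: [0.4793, -0.2211, 0.1983]
tool_rot: [-2.221, -2.22, 0.0]
contact_force: [-0.2, 0.5, -1.0]
opening: 0.0268
grip_force: 39.8
```

Run:
```python
from dry import *
im=eyes.get_image('wrist'); save(im,'w3'); o=ctrl.get_obs(); print(o['tool_pos'],o['tool_rot'],o['contact_force'],o['opening'])
for n in ['wrist','top','scene']:
    im=eyes.get_image(n); dryer(n,im,(.5738,-.1744)); stamps(n,im)
```

```text
[ 0.47944197 -0.22076445  0.19847718] [-2.21999979e+00 -2.22151055e+00  4.21371044e-06] [ 0.16617854  0.61942973 -1.68547832] 0.026539684474735377
wrist disc z 0.0322 fit [ 0.57   -0.1793  0.162 ]
spots [([0.677, -0.1504], np.float64(15.1), np.float64(0.1109)), ([0.6436, -0.096], np.float64(48.5), np.float64(0.1112)), ([0.5823, -0.083], np.float64(82.7), np.float64(0.0971)), ([0.4991, -0.097], np.float64(130.7), np.float64(0.1085)), ([0.4669, -0.155], np.float64(166.8), np.float64(0.1059)), ([0.4753, -0.2112], np.float64(198.6), np.float64(0.0998)), ([0.5479, -0.278], np.float64(257.4), np.float64(0.1012)), ([0.6087, -0.277], np.float64(291.6), np.float64(0.1052)), ([0.6616, -0.2366], np.float64(328.0), np.float64(0.1081)), ([0.7028, -0.2019], np.float64(350.4), np.float64(0.1347))]
posts []
wrist stamp 0.77 [ 0.4796 -0.2199] 0.229 n 4549 
top disc z 0.0329 fit [ 0.574  -0.174   0.1643]
spots [([0.6783, -0.1495], np.float64(13.3), np.float64(0.1071)), ([0.6438, -0.0936], np.float64(49.1), np.float64(0.1065)), ([0.582, -0.0673], np.float64(85.8), np.float64(0.1071)), ([0.4994, -0.0961
[... 548 characters left out ...]
156] 0.078 n 69 GREEN
top stamp 0.81 [0.4661 0.6511] 0.076 n 74 GREEN
top stamp 0.68 [0.2495 0.4276] 0.077 n 71 GREEN
top stamp 0.66 [0.6082 0.4133] 0.077 n 68 GREEN
top stamp 0.61 [0.5113 0.3734] 0.077 n 70 
top stamp 0.54 [0.5279 0.1718] 0.078 n 73 
top stamp 0.5 [0.4333 0.2831] 0.077 n 73 
top stamp 0.37 [ 0.4906 -0.1994] 0.175 n 14 
scene disc z 0.0811 fit [ 0.5493 -0.2179  0.1712]Traceback (most recent call last):
  File "<stdin>", line 4, in <module>
  File "dry.py", line 23, in dryer
    S=np.array(S); a=np.degrees(np.arctan2(*(S-c).T[::-1]))%360; o=np.argsort(a)
                                             ~^~
ValueError: operands could not be broadcast together with shapes (0,) (2,)
```

View pics/w3.png

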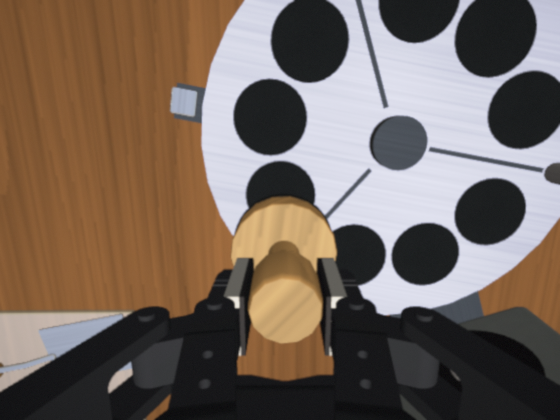

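Request:
{"op": "jog_arm", "data": {"commands": [0, -0.05, 0.4, 0, 0, 0, 15, 0, 0, 0.8, 0, 0, 0, 15, 0, 0, 0.6, 0, 0, 0, 15, 0, 0, 0.16, 0, 0, 0, 15, 0, 0, 0.06, 0, 0, 0, 15, 0, 0, 0, 0, 0, 0, 15, 0, 0, 0, 0, 0, 0, 15]}}

```text
t: 7.98
tool_pos: [0.4779, -0.2224, 0.0795]
tool_rot: [2.219, 2.219, 0.001]
contact_force: [-0.9, 0.6, -0.5]
opening: 0.0266
grip_force: 39.8
```

Request:
{"op": "jog_arm", "data": {"commands": [0.01, -0.02, 0.03, 0, 0, 0, 15, 0, 0, 0.02, 0, 0, 0, 15, 0, 0, 0, 0, 0, 0, 15]}}

```text
t: 8.35
tool_pos: [0.4761, -0.2218, 0.0758]
tool_rot: [2.22, 2.22, -0.0]
contact_force: [-2.1, -0.9, 4.4]
opening: 0.0271
grip_force: 40.2
```

Request:
{"op": "jog_arm", "data": {"commands": [0, 0, 0, 0, 0, 0, 45, 0, 0, 0, 0, 0, 0, 45, 0, 0, -0.3, 0, 0, 0, 45, 0, 0, -0.8, 0, 0, 0, 45, 0, 0, -0.8, 0, 0, 0, 45, 0, 0, -0.4, 0, 0, 0, 45, 0.5, 0.06, 0, 0, 0, 0, 45, 0.95, 0.14, 0, 0, 0, 0, 45, 0.95, 0.14, 0, 0, 0, 0, 45, 0.95, 0.14, 0, 0, 0, 0, 45, 0.95, 0.14, 0, 0, 0, 0, 45, 0.95, 0.14, 0, 0, 0, 0, 45, 0.8, 0.1, 0, 0, 0, 0, 45, 0.5, 0, 0, 0, 0, 0, 45, 0, 0, 0, 0, 0, 0, 45, 0, 0, 0, 0, 0, 0, 45]}}

```text
t: 10.35
tool_pos: [0.5273, 0.1714, 0.2134]
tool_rot: [2.221, 2.221, 0.0]
contact_force: [-0.4, -0.5, 0.3]
opening: 0.0449
grip_force: 0.0
```

```bash
cat > look.py <<'E'
from dry import *
import sys
for n in sys.argv[1:]:
    im=eyes.get_image(n); stamps(n,im)
ps=[]; 
print(np.mean([ctrl.get_obs()['tool_pos'] for _ in range(1)],0))
E
python3 look.py wrist top
```

```text
wrist stamp 0.7 [0.4337 0.2825] 0.076 n 1353 
wrist stamp 0.69 [0.5997 0.051 ] 0.032 n 2469 
wrist stamp 0.67 [0.5275 0.1717] 0.076 n 896 
top stamp 0.71 [0.5111 0.3723] 0.076 n 67 
top stamp 0.7 [0.4662 0.1425] 0.102 n 8 
top stamp 0.69 [0.6086 0.4135] 0.077 n 71 GREEN
top stamp 0.68 [ 0.4753 -0.2213] 0.107 n 73 
top stamp 0.66 [0.466  0.6241] 0.077 n 80 GREEN
top stamp 0.6 [0.2482 0.4266] 0.078 n 69 GREEN
top stamp 0.52 [0.2452 0.3155] 0.077 n 73 GREEN
top stamp 0.49 [0.4177 0.25  ] 0.079 n 41 
[0.52729779 0.17088371 0.2128949 ]
```

Request:
{"op": "jog_arm", "data": {"commands": [0.01, 0, 0.6, 0, 0, 0, 45, 0, 0, 0.9, 0, 0, 0, 45, 0, 0, 0.8, 0, 0, 0, 45, 0, 0, 0.4, 0, 0, 0, 45, 0, 0, 0.1, 0, 0, 0, 45, 0, 0, 0, 0, 0, 0, 45, 0, 0, 0, 0, 0, 0, 15, 0, 0, 0, 0, 0, 0, 15, 0, 0, 0, 0, 0, 0, 15]}}

```text
t: 11.68
tool_pos: [0.5286, 0.1727, 0.0466]
tool_rot: [2.22, 2.22, 0.004]
contact_force: [-0.2, -0.6, 6.9]
opening: 0.0269
grip_force: 39.5
```

Request:
{"op": "jog_arm", "data": {"commands": [0, 0, -0.4, 0, 0, 0, 15, 0, 0, -0.9, 0, 0, 0, 15, 0, 0, -0.9, 0, 0, 0, 15, 0, 0, -0.38, 0, 0, 0, 15, -0.4, -0.1, 0, 0, 0, 0, 15, -0.9, -0.2, 0, 0, 0, 0, 15, -0.95, -0.2, 0, 0, 0, 0, 15, -0.95, -0.2, 0, 0, 0, 0, 15, -0.95, -0.1, 0, 0, 0, 0, 15, -0.8, -0.1, 0, 0, 0, 0, 15, -0.5, -0.1, 0, 0, 0, 0, 15, 0, 0, 0, 0, 0, 0, 15, 0, 0, 0.6, 0, 0, 0, 15, 0, 0, 0.8, 0, 0, 0, 15, 0, 0, 0.4, 0, 0, 0, 15, 0, 0, 0, 0, 0, 0, 15, 0, 0, 0, 0, 0, 0, 15]}}

```text
t: 13.8
tool_pos: [0.4681, -0.1543, 0.0928]
tool_rot: [2.219, 2.221, 0.001]
contact_force: [0.2, 1.2, -0.9]
opening: 0.0268
grip_force: 39.8
```

```bash
python3 look.py wrist top; python3 -c "
from station import ctrl,eyes
for i in range(3): eyes.get_image('top'); print(ctrl.get_obs()['tool_pos'])"
```

```text
wrist stamp 0.97 [ 0.4723 -0.18  ] 0.087 n 627 
wrist stamp 0.83 [ 0.4682 -0.1554] 0.123 n 4590 
top stamp 0.77 [0.2492 0.4252] 0.077 n 66 GREEN
top stamp 0.67 [0.4333 0.2838] 0.076 n 70 
top stamp 0.59 [0.4662 0.6221] 0.076 n 78 GREEN
top stamp 0.55 [0.6078 0.413 ] 0.077 n 70 GREEN
top stamp 0.49 [0.5113 0.3738] 0.077 n 72 
top stamp 0.48 [0.2454 0.3155] 0.077 n 73 GREEN
top stamp 0.37 [0.476  0.5464] 0.133 n 532 
[ 0.46822829 -0.15485622  0.0932008 ]
[ 0.46801468 -0.15482534  0.09287713]
[ 0.4677908  -0.15475633  0.09257208]
[ 0.46760493 -0.15470112  0.09229848]
```

Request:
{"op": "jog_arm", "data": {"commands": [0, 0, 0.16, 0, 0, 0, 15, 0, 0, 0.1, 0, 0, 0, 15, 0, 0, 0, 0, 0, 0, 15, 0, 0, 0, 0, 0, 0, 15]}}

```text
t: 14.65
tool_pos: [0.4669, -0.1547, 0.0764]
tool_rot: [-2.221, -2.221, 0.002]
contact_force: [-3.2, 0.5, 4.6]
opening: 0.0268
grip_force: 40.3
```

Request:
{"op": "jog_arm", "data": {"commands": [0, 0, 0, 0, 0, 0, 45, 0, 0, 0, 0, 0, 0, 45, 0, 0, -0.3, 0, 0, 0, 45, 0, 0, -0.8, 0, 0, 0, 45, 0, 0, -0.8, 0, 0, 0, 45, 0, 0, -0.3, 0, 0, 0, 45, 0.5, -0.06, 0, 0, 0, 0, 45, 0.95, -0.1, 0, 0, 0, 0, 45, 0.95, -0.1, 0, 0, 0, 0, 45, 0.95, -0.1, 0, 0, 0, 0, 45, 0.95, -0.1, 0, 0, 0, 0, 45, 0.95, -0.1, 0, 0, 0, 0, 45, 0.95, 0, 0, 0, 0, 0, 45, 0.7, 0, 0, 0, 0, 0, 45, 0.4, 0, 0, 0, 0, 0, 45, 0, 0, 0, 0, 0, 0, 45, 0, 0, 0, 0, 0, 0, 45]}}

```text
t: 16.77
tool_pos: [0.4334, 0.2829, 0.2075]
tool_rot: [2.222, 2.221, -0.002]
contact_force: [0.9, -0.1, -1.0]
opening: 0.045
grip_force: 0.0
```

```bash
python3 look.py wrist top scene
```

```text
wrist stamp 0.96 [0.5108 0.3753] 0.077 n 1255 
wrist stamp 0.77 [0.2497 0.4203] 0.075 n 738 GREEN
wrist stamp 0.76 [0.6067 0.4131] 0.076 n 1688 GREEN
wrist stamp 0.75 [0.246  0.3178] 0.076 n 1235 GREEN
wrist stamp 0.65 [0.4325 0.2824] 0.076 n 950 
top stamp 0.76 [ 0.4672 -0.1544] 0.106 n 69 
top stamp 0.76 [0.4658 0.6198] 0.077 n 81 GREEN
top stamp 0.72 [0.4069 0.37  ] 0.036 n 151 GREEN
top stamp 0.62 [0.6077 0.4112] 0.076 n 64 GREEN
top stamp 0.52 [ 0.4754 -0.2214] 0.107 n 75 
top stamp 0.49 [0.2493 0.4269] 0.077 n 72 GREEN
top stamp 0.45 [0.3962 0.2038] 0.463 n 6 
top stamp 0.28 [ 0.5725 -0.1745] 0.04 n 6999 
top stamp 0.28 [0.5138 0.2576] 0.036 n 317 GREEN
scene stamp 0.85 [0.5133 0.3765] 0.074 n 81 
scene stamp 0.8 [0.468  0.6541] 0.074 n 109 GREEN
scene stamp 0.77 [0.6088 0.4158] 0.075 n 101 GREEN
scene stamp 0.74 [ 0.4702 -0.1542] 0.103 n 48 
scene stamp 0.66 [0.436  0.2841] 0.073 n 62 
scene stamp 0.66 [0.2507 0.4281] 0.073 n 66 GREEN
scene stamp 0.55 [0.2462 0.3201] 0.073 n 56 GREEN
[0.43375374 0.28288779 0.20801164]
```

Request:
{"op": "jog_arm", "data": {"commands": [0, -0.01, 0.6, 0, 0, 0, 45, 0, 0, 0.9, 0, 0, 0, 45, 0, 0, 0.7, 0, 0, 0, 45, 0, 0, 0.4, 0, 0, 0, 45, 0, 0, 0.1, 0, 0, 0, 45, 0, 0, 0, 0, 0, 0, 45, 0, 0, 0, 0, 0, 0, 15, 0, 0, 0, 0, 0, 0, 15, 0, 0, 0, 0, 0, 0, 15]}}

```text
t: 18.2
tool_pos: [0.4341, 0.2841, 0.0476]
tool_rot: [2.221, 2.221, 0.004]
contact_force: [-1.2, -0.9, 6.3]
opening: 0.0268
grip_force: 39.4
```

Request:
{"op": "jog_arm", "data": {"commands": [0, 0, -0.4, 0, 0, 0, 15, 0, 0, -0.9, 0, 0, 0, 15, 0, 0, -0.9, 0, 0, 0, 15, 0, 0, -0.4, 0, 0, 0, 15, -0.4, 0.1, 0, 0, 0, 0, 15, -0.9, 0.2, 0, 0, 0, 0, 15, -0.95, 0.2, 0, 0, 0, 0, 15, -0.95, 0.2, 0, 0, 0, 0, 15, -0.95, 0.2, 0, 0, 0, 0, 15, -0.95, 0.1, 0, 0, 0, 0, 15, -0.8, 0.1, 0, 0, 0, 0, 15, -0.4, 0, 0, 0, 0, 0, 15, 0, 0, 0, 0, 0, 0, 15, 0, 0, 0.6, 0, 0, 0, 15, 0, 0, 0.8, 0, 0, 0, 15, 0, 0, 0.4, 0, 0, 0, 15, 0, 0, 0, 0, 0, 0, 15, 0, 0, 0, 0, 0, 0, 15, 0, 0, 0, 0, 0, 0, 15]}}

```text
t: 20.58
tool_pos: [0.5003, -0.0946, 0.0959]
tool_rot: [2.219, 2.22, 0.002]
contact_force: [-0.7, -0.7, -0.9]
opening: 0.0268
grip_force: 39.8
```

```bash
python3 look.py wrist top
```

```text
wrist stamp 0.92 [ 0.4802 -0.1191] 0.086 n 148 
wrist stamp 0.77 [ 0.5004 -0.0952] 0.125 n 4490 
wrist stamp 0.3 [ 0.5103 -0.0704] 0.068 n 3774 GREEN
top stamp 0.81 [0.2494 0.4253] 0.078 n 64 GREEN
top stamp 0.68 [0.4645 0.6518] 0.077 n 70 GREEN
top stamp 0.66 [ 0.4375 -0.0912] 0.19 n 13 
top stamp 0.54 [0.2453 0.3153] 0.077 n 72 GREEN
top stamp 0.52 [0.5108 0.3714] 0.076 n 64 
top stamp 0.51 [0.6086 0.4124] 0.076 n 72 GREEN
[ 0.49953566 -0.09466767  0.09485565]
```

Request:
{"op": "jog_arm", "data": {"commands": [-0.02, 0, 0.16, 0, 0, 0, 15, 0, 0, 0.13, 0, 0, 0, 15, 0, 0, 0, 0, 0, 0, 15, 0, 0, 0, 0, 0, 0, 15]}}

```text
t: 21.28
tool_pos: [0.4992, -0.0956, 0.0769]
tool_rot: [-2.221, -2.221, -0.001]
contact_force: [-2.4, 2.0, 5.2]
opening: 0.0265
grip_force: 40.1
```

Request:
{"op": "jog_arm", "data": {"commands": [0, 0, 0, 0, 0, 0, 45, 0, 0, 0, 0, 0, 0, 45, 0, 0, -0.3, 0, 0, 0, 45, 0, 0, -0.9, 0, 0, 0, 45, 0, 0, -0.9, 0, 0, 0, 45, 0.44, 0.23, 0, 0, 0, 0, 45, 0.44, 0.23, 0, 0, 0, 0, 45, 0, 0, 0, 0, 0, 0.946, 45, 0, 0, 0, 0, 0, 0.946, 45, 0, 0, 0, 0, 0, 0.946, 45, 0, 0, 0, 0, 0, 0.946, 45, 0, 0, 0, 0, 0, 0.946, 45, 0, 0, 0, 0, 0, 0.946, 45, 0, 0, 0, 0, 0, 0.946, 45, 0, 0, 0, 0, 0, 0.946, 45, 0, 0, 0, 0, 0, 0.946, 45, 0, 0, 0, 0, 0, 0.946, 45, 0, 0, 0, 0, 0, 0.946, 45, 0, 0, 0, 0, 0, 0.946, 45, 0, 0, 0, 0, 0, 0.946, 45]}}

```text
t: 23.78
tool_pos: [0.5269, -0.043, 0.2039]
tool_rot: [3.096, 0.528, 0.002]
contact_force: [0.5, -0.9, 1.0]
opening: 0.0449
grip_force: 0.0
```

Run:
```python
from dry import *
for n in ['wrist','scene']:
    im=eyes.get_image(n); save(im,n+'5'); stamps(n,im)
    P,u,v=pts(im,np.ones(im['z_map'].shape,bool)); T=P[(np.hypot(P[:,0]-.527,P[:,1]+.042)<.03)&(P[:,2]>.09)&(P[:,2]<.135)]
    print(len(T),T.min(0),T.max(0)) if len(T) else 0
o=ctrl.get_obs(); r=R.from_rotvec(o['tool_rot']).as_matrix(); print(o['tool_pos'],np.degrees(np.arctan2(r[1,1],r[0,1])),o['q'])
```

```text
wrist stamp 0.97 [ 0.5157 -0.0823] 0.106 n 578 
wrist stamp 0.82 [ 0.4823 -0.1579] 0.052 n 680 
wrist stamp 0.68 [ 0.5063 -0.1627] 0.052 n 1641 
wrist stamp 0.45 [ 0.582  -0.1655] 0.045 n 7774 GREEN
891 [ 0.51881343 -0.05118257  0.09020068] [ 0.53633908 -0.03375033  0.1328187 ]
scene stamp 0.87 [0.251  0.4291] 0.073 n 67 GREEN
scene stamp 0.77 [0.4668 0.6536] 0.074 n 112 GREEN
scene stamp 0.7 [ 0.5058 -0.0923] 0.103 n 35 
scene stamp 0.69 [ 0.4848 -0.135 ] 0.104 n 48 
scene stamp 0.68 [0.5473 0.391 ] 0.074 n 86 
scene stamp 0.6 [ 0.4792 -0.2167] 0.103 n 35 
scene stamp 0.58 [0.6103 0.4156] 0.075 n 92 GREEN
scene stamp 0.56 [0.2478 0.3187] 0.073 n 61 GREEN
74 [ 0.52302967 -0.04950641  0.09044197] [ 0.53785335 -0.03175807  0.13003709]
[ 0.52680811 -0.04295496  0.20340788] -70.37257999590052 [-2.22198651e-01 -1.62005647e-01  1.86609994e+00 -1.34274430e-05
  1.43631908e+00  1.00603605e+00]
```

View pics/wrist5.png

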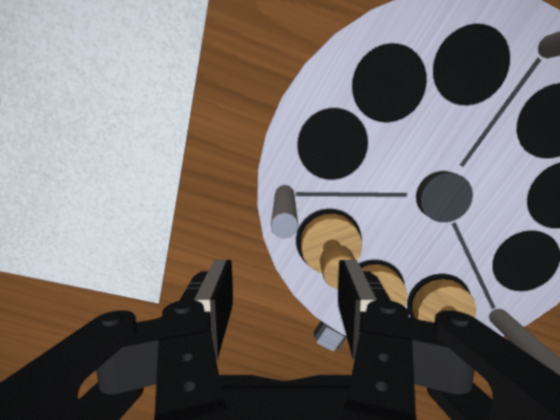

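Request:
{"op": "jog_arm", "data": {"commands": [0, 0, 0.4, 0, 0, 0, 45, 0, 0, 0.8, 0, 0, 0, 45, 0, 0, 0.4, 0, 0, 0, 45, 0, 0, 0.12, 0, 0, 0, 45, 0, 0, 0, 0, 0, 0, 45, 0, 0, 0, 0, 0, 0, 45, 0, 0, 0, 0, 0, 0, 5, 0, 0, 0, 0, 0, 0, 5, 0, 0, 0, 0, 0, 0, 5, 0, 0, 0, 0, 0, 0, 5]}}

```text
t: 25.22
tool_pos: [0.5272, -0.0425, 0.1006]
tool_rot: [-3.096, -0.533, -0.002]
contact_force: [-1.1, 2.7, 5.1]
opening: 0.0166
grip_force: 39.4
```

Request:
{"op": "jog_arm", "data": {"commands": [-0.093, 0.002, 0, 0, 0, -0.4, 5, -0.14, 0.004, 0, 0, 0, -0.6, 5, -0.1865, 0.0075, 0, 0, 0, -0.8, 5, -0.1865, 0.0075, 0, 0, 0, -0.8, 5, -0.1865, 0.0075, 0, 0, 0, -0.8, 5, -0.1865, 0.0075, 0, 0, 0, -0.8, 5]}}

```text
t: 25.98
tool_pos: [0.4773, -0.0724, 0.1005]
tool_rot: [-2.914, -1.17, -0.004]
contact_force: [0.4, 6.1, 6.4]
opening: 0.017
grip_force: 39.7
```

Request:
{"op": "jog_arm", "data": {"commands": [-0.1865, 0.0075, 0, 0, 0, -0.8, 5, -0.1865, 0.0075, 0, 0, 0, -0.8, 5, -0.1865, 0.0075, 0, 0, 0, -0.8, 5, -0.1865, 0.0075, 0, 0, 0, -0.8, 5, -0.1865, 0.0075, 0, 0, 0, -0.8, 5, -0.1865, 0.0075, 0, 0, 0, -0.8, 5, -0.1865, 0.0075, 0, 0, 0, -0.8, 5, -0.1865, 0.0075, 0, 0, 0, -0.8, 5, -0.1865, 0.0075, 0, 0, 0, -0.8, 5, -0.1865, 0.0075, 0, 0, 0, -0.8, 5, -0.1865, 0.0075, 0, 0, 0, -0.8, 5, -0.1865, 0.0075, 0, 0, 0, -0.8, 5, -0.1865, 0.0075, 0, 0, 0, -0.8, 5, -0.1865, 0.0075, 0, 0, 0, -0.8, 5, -0.1865, 0.0075, 0, 0, 0, -0.8, 5, -0.1865, 0.0075, 0, 0, 0, -0.8, 5]}}

```text
t: 27.98
tool_pos: [0.4485, -0.2397, 0.1006]
tool_rot: [1.638, 2.68, -0.004]
contact_force: [-3.3, -0.0, 6.7]
opening: 0.0166
grip_force: 39.8
```

Run:
```python
from dry import *
eyes.get_image('top');o=ctrl.get_obs(); r=R.from_rotvec(o['tool_rot']).as_matrix(); p=o['tool_pos']; print(p,np.degrees(np.arctan2(r[1,1],r[0,1])),o['q'],o['contact_force'])
d=p[:2]-[.5738,-.1744]; print(np.degrees(np.arctan2(d[1],d[0]))%360,np.hypot(*d))
```

```text
[ 0.44920851 -0.24100737  0.10058144] 27.230093984409162 [-0.63677745 -0.10723063  1.99652641 -0.00328474  1.24924663 -1.11100186] [-1.79527123 -2.39526618  3.96521126]
208.1292299326787 0.14127837945338426
```

Request:
{"op": "jog_arm", "data": {"commands": [-0.1865, 0.0075, 0, 0, 0, -0.8, 5, -0.1865, 0.0075, 0, 0, 0, -0.8, 5, -0.1865, 0.0075, 0, 0, 0, -0.8, 5, -0.16, 0.006, 0, 0, 0, -0.7, 5, -0.12, 0.003, 0, 0, 0, -0.5, 5, -0.05, 0, 0, 0, 0, -0.2, 5, 0, 0, 0, 0, 0, 0, 5, 0, 0, 0, 0, 0, 0, 5]}}

```text
t: 29.02
tool_pos: [0.4813, -0.2811, 0.1006]
tool_rot: [1.107, 2.939, -0.003]
contact_force: [-3.4, -0.6, 5.7]
opening: 0.0165
grip_force: 40.7
```

```bash
cat > ang.py <<'E'
from dry import *
eyes.get_image('top');o=ctrl.get_obs(); r=R.from_rotvec(o['tool_rot']).as_matrix(); p=o['tool_pos']; print(p,np.degrees(np.arctan2(r[1,1],r[0,1])),o['q'],o['contact_force'])
d=p[:2]-[.5738,-.1744]; print(np.degrees(np.arctan2(d[1],d[0]))%360,np.hypot(*d))
E
python3 ang.py
```

```text
[ 0.48128071 -0.28103839  0.10056648] 48.714867743668556 [-0.6611328   0.00954028  1.8842079  -0.00192875  1.24652638 -1.51075555] [-3.32435864 -1.32799816  6.48487457]
229.05514549013574 0.1411791975439775
```

Request:
{"op": "jog_arm", "data": {"commands": [0, 0, 0, 0, 0, 0, 45, 0, 0, 0, 0, 0, 0, 45, 0, 0, 0, 0, 0, 0, 45, 0, 0, -0.4, 0, 0, 0, 45, 0, 0, -0.9, 0, 0, 0, 45, 0, 0, -0.5, 0, 0, 0, 45, 0, 0, 0, 0, 0, 0.945, 45, 0, 0, 0, 0, 0, 0.945, 45, 0, 0, 0, 0, 0, 0.945, 45, 0, 0, 0, 0, 0, 0.945, 45, 0, 0, 0, 0, 0, 0.945, 45, 0, 0, 0, 0, 0, 0.945, 45, 0, 0, 0, 0, 0, 0.945, 45, 0, 0, 0, 0, 0, 0.945, 45, 0, 0, 0, 0, 0, 0.945, 45]}}

```text
t: 30.95
tool_pos: [0.4811, -0.2801, 0.207]
tool_rot: [-2.225, -2.217, 0.0]
contact_force: [-0.6, -0.8, 0.1]
opening: 0.0451
grip_force: 0.0
```

Request:
{"op": "jog_arm", "data": {"commands": [0.5, 0.05, 0, 0, 0, 0, 45, 0.95, 0.05, 0, 0, 0, 0, 45, 0.95, 0.05, 0, 0, 0, 0, 45, 0.95, 0.05, 0, 0, 0, 0, 45, 0.95, 0.05, 0, 0, 0, 0, 45, 0.95, 0.05, 0, 0, 0, 0, 45, 0.95, 0.05, 0, 0, 0, 0, 45, 0.95, 0.05, 0, 0, 0, 0, 45, 0.95, 0.05, 0, 0, 0, 0, 45, 0.95, 0.05, 0, 0, 0, 0, 45, 0.85, 0, 0, 0, 0, 0, 45, 0.5, 0, 0, 0, 0, 0, 45, 0.1, 0, 0, 0, 0, 0, 45, 0, 0, 0, 0, 0, 0, 45, 0, 0, 0, 0, 0, 0, 45]}}

```text
t: 32.83
tool_pos: [0.5116, 0.3487, 0.2073]
tool_rot: [2.223, 2.219, -0.001]
contact_force: [0.5, -0.9, 0.8]
opening: 0.0449
grip_force: 0.0
```

```bash
python3 - <<'E'
from dry import *
for n in ['wrist','top','scene']:
    im=eyes.get_image(n); save(im,n+'6'); stamps(n,im)
    if n=='top': dryer(n,im)
i=cv2.imread('pics/top6.png')[110:260,290:440]; i=cv2.resize(i,(500,500),interpolation=3)
j=cv2.imread('pics/scene6.png')[150:360,140:480]; cv2.imwrite('pics/c6.png',np.hstack([i[:480],cv2.resize(j,(300,185)).repeat(1,0) if 0 else cv2.copyMakeBorder(cv2.resize(j,(300,185)),0,295,0,0,0)]))
E
python3 ang.py
```

```text
wrist stamp 0.88 [0.2639 0.4257] 0.021 n 828 GREEN
wrist stamp 0.65 [0.6069 0.4135] 0.076 n 1171 GREEN
wrist stamp 0.62 [0.2544 0.3181] 0.025 n 1703 GREEN
wrist stamp 0.61 [0.5114 0.3753] 0.077 n 986 
top stamp 0.76 [ 0.6075 -0.2743] 0.106 n 59 
top stamp 0.65 [0.4645 0.6515] 0.077 n 71 GREEN
top stamp 0.64 [ 0.6598 -0.2363] 0.108 n 60 
top stamp 0.59 [ 0.5431 -0.2761] 0.107 n 62 
top stamp 0.52 [0.2494 0.427 ] 0.078 n 66 GREEN
top stamp 0.38 [0.5151 0.2574] 0.037 n 309 GREEN
top disc z 0.0315 fit [ 0.5739 -0.1745  0.1645]
spots [([0.6773, -0.1514], np.float64(12.6), np.float64(0.106)), ([0.6434, -0.0935], np.float64(49.3), np.float64(0.1067)), ([0.5817, -0.0675], np.float64(85.8), np.float64(0.1072)), ([0.4992, -0.0961], np.float64(133.6), np.float64(0.1082)), ([0.4682, -0.1541], np.float64(169.1), np.float64(0.1076)), ([0.4755, -0.2202], np.float64(204.9), np.float64(0.1085))]
posts [(np.float64(100.0), np.int64(24), [0.53, -0.04, 0.126]), (np.float64(110.0), np.int64(22), [0.522, -0.042, 0.118]), (np.float64(220.0), np.int64(45), [0.48, -0.276, 0.12]), (np.float64(230.0), np.int64
[... 420 characters left out ...]
 -0.225, 0.097]), (np.float64(340.0), np.int64(36), [0.706, -0.203, 0.12]), (np.float64(350.0), np.int64(26), [0.707, -0.195, 0.112])]
scene stamp 0.82 [0.2504 0.4277] 0.073 n 70 GREEN
scene stamp 0.78 [0.5508 0.3867] 0.073 n 71 
scene stamp 0.78 [0.4692 0.6532] 0.074 n 103 GREEN
scene stamp 0.72 [ 0.5439 -0.2737] 0.104 n 46 
scene stamp 0.71 [0.245  0.3186] 0.073 n 58 GREEN
scene stamp 0.62 [ 0.6109 -0.2701] 0.104 n 43 
scene stamp 0.56 [0.6096 0.4153] 0.075 n 103 GREEN
[0.51155324 0.34941767 0.20743763] -0.051170997855067346 [4.79187302e-01 5.50929727e-02 1.65053350e+00 2.50139364e-05
 1.43575653e+00 4.80077029e-01] [-0.30272959 -0.27748732  0.81401698]
96.77684183760597 0.5275031832167595
```

View pics/c6.png

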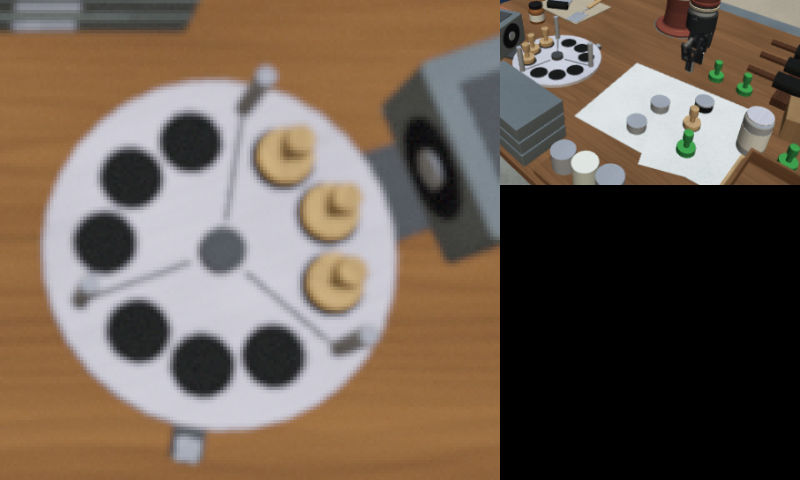

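Request:
{"op": "jog_arm", "data": {"commands": [0.43, 0, 0, 0, 0, 0, 45, 0, 0, 0.6, 0, 0, 0, 45, 0, 0, 0.9, 0, 0, 0, 45, 0, 0, 0.7, 0, 0, 0, 45]}}

```text
t: 33.67
tool_pos: [0.5106, 0.3767, 0.0731]
tool_rot: [-2.22, -2.222, 0.001]
contact_force: [0.2, -0.1, 0.3]
opening: 0.0452
grip_force: 0.0
```

```bash
python3 look.py wrist top
```

```text
wrist stamp 0.7 [0.6068 0.4143] 0.076 n 4356 GREEN
wrist stamp 0.55 [0.5114 0.3758] 0.076 n 3176 
top stamp 0.61 [ 0.5433 -0.2762] 0.106 n 70 
top stamp 0.56 [ 0.6604 -0.2365] 0.107 n 63 
top stamp 0.55 [ 0.6097 -0.2765] 0.108 n 69 
top stamp 0.52 [0.6129 0.3931] 0.023 n 25 GREEN
top stamp 0.52 [0.4659 0.6203] 0.078 n 80 GREEN
[0.51119902 0.37640593 0.0752867 ]
```

Request:
{"op": "jog_arm", "data": {"commands": [0, 0, 0.4, 0, 0, 0, 45, 0, 0, 0.1, 0, 0, 0, 45, 0, 0, 0, 0, 0, 0, 45, 0, 0, 0, 0, 0, 0, 15, 0, 0, 0, 0, 0, 0, 15, 0, 0, 0, 0, 0, 0, 15]}}

```text
t: 34.62
tool_pos: [0.5123, 0.3763, 0.0471]
tool_rot: [2.221, 2.221, 0.004]
contact_force: [-2.5, 0.1, 6.6]
opening: 0.027
grip_force: 39.3
```

Request:
{"op": "jog_arm", "data": {"commands": [0, 0, -0.4, 0, 0, 0, 15, 0, 0, -0.9, 0, 0, 0, 15, 0, 0, -0.9, 0, 0, 0, 15, 0, 0, -0.4, 0, 0, 0, 15, -0.4, 0, 0, 0, 0, 0, 15, -0.9, -0.1, 0, 0, 0, 0, 15, -0.95, -0.1, 0, 0, 0, 0, 15, -0.95, -0.1, 0, 0, 0, 0, 15, -0.95, -0.1, 0, 0, 0, 0, 15, -0.95, -0.1, 0, 0, 0, 0, 15, -0.95, -0.1, 0, 0, 0, 0, 15, -0.95, -0.1, 0, 0, 0, 0, 15, -0.95, -0.05, 0, 0, 0, 0, 15, -0.6, 0, 0, 0, 0, 0, 15, -0.3, 0, 0, 0, 0, 0, 15, 0, 0, 0.6, 0, 0, 0, 15, 0, 0, 0.8, 0, 0, 0, 15, 0, 0, 0.4, 0, 0, 0, 15, 0, 0, 0, 0, 0, 0, 15, 0, 0, 0, 0, 0, 0, 15]}}

```text
t: 37.12
tool_pos: [0.4666, -0.1554, 0.094]
tool_rot: [2.221, 2.221, 0.001]
contact_force: [-0.5, -0.5, -1.9]
opening: 0.0266
grip_force: 39.8
```

```bash
python3 look.py wrist top
```

```text
wrist stamp 0.71 [ 0.4668 -0.1557] 0.123 n 4517 
wrist stamp 0.7 [ 0.5243 -0.2107] 0.052 n 211 
wrist stamp 0.64 [ 0.6374 -0.2377] 0.047 n 635 
wrist stamp 0.52 [ 0.5837 -0.2644] 0.036 n 24 
top stamp 0.67 [0.2453 0.3153] 0.076 n 73 GREEN
top stamp 0.66 [ 0.6603 -0.2363] 0.107 n 61 
top stamp 0.65 [ 0.6093 -0.2758] 0.107 n 67 
top stamp 0.6 [0.6083 0.4122] 0.077 n 67 GREEN
top stamp 0.57 [ 0.5482 -0.2772] 0.107 n 19 
top stamp 0.56 [0.2494 0.4275] 0.076 n 74 GREEN
top stamp 0.51 [0.4644 0.6506] 0.077 n 72 GREEN
top stamp 0.38 [ 0.5626 -0.1746] 0.037 n 5256 
[ 0.46723605 -0.15582419  0.09492404]
```

Request:
{"op": "jog_arm", "data": {"commands": [0.015, 0.01, 0.16, 0, 0, 0, 15, 0, 0, 0.13, 0, 0, 0, 15, 0, 0, 0, 0, 0, 0, 15, 0, 0, 0, 0, 0, 0, 15]}}

```text
t: 37.83
tool_pos: [0.4669, -0.1548, 0.0768]
tool_rot: [-2.221, -2.221, 0.001]
contact_force: [-2.8, 0.7, 6.4]
opening: 0.0265
grip_force: 40.6
```

Request:
{"op": "jog_arm", "data": {"commands": [0, 0, 0, 0, 0, 0, 45, 0, 0, 0, 0, 0, 0, 45, 0, 0, -0.3, 0, 0, 0, 45, 0, 0, -0.9, 0, 0, 0, 45, 0, 0, -0.9, 0, 0, 0, 45, 0.62, 0.336, 0, 0, 0, 0, 45, 0.62, 0.336, 0, 0, 0, 0, 45, 0.62, 0.336, 0, 0, 0, 0, 45, 0, 0, 0, 0, 0, 0.94, 45, 0, 0, 0, 0, 0, 0.94, 45, 0, 0, 0, 0, 0, 0.94, 45, 0, 0, 0, 0, 0, 0.94, 45, 0, 0, 0, 0, 0, 0.94, 45, 0, 0, 0, 0, 0, 0.94, 45, 0, 0, 0, 0, 0, 0.94, 45, 0, 0, 0, 0, 0, 0.94, 45, 0, 0, 0, 0, 0, 0.94, 45, 0, 0, 0, 0, 0, 0.94, 45, 0, 0, 0, 0, 0, 0.94, 45, 0, 0, 0, 0, 0, 0.94, 45]}}

```text
t: 40.33
tool_pos: [0.5277, -0.043, 0.2033]
tool_rot: [3.065, 0.685, 0.002]
contact_force: [0.5, -0.6, 0.1]
opening: 0.045
grip_force: 0.0
```

Request:
{"op": "jog_arm", "data": {"commands": [0, 0, 0, 0, 0, 0.94, 45, 0, 0, 0, 0, 0, 0, 45]}}

```text
t: 40.58
tool_pos: [0.5277, -0.0429, 0.2031]
tool_rot: [3.093, 0.546, 0.002]
contact_force: [-0.3, 0.4, 1.4]
opening: 0.045
grip_force: 0.0
```

```bash
python3 - <<'E'
from dry import *
im=eyes.get_image('wrist'); stamps('wrist',im)
P,u,v=pts(im,np.ones(im['z_map'].shape,bool)); T=P[(np.hypot(P[:,0]-.527,P[:,1]+.042)<.03)&(P[:,2]>.09)&(P[:,2]<.135)]
print(len(T),T.min(0),T.max(0))
im=eyes.get_image('top'); stamps('top',im)
E
python3 ang.py
```

```text
wrist stamp 0.86 [ 0.5093 -0.1277] 0.052 n 595 
wrist stamp 0.84 [ 0.6587 -0.2248] 0.052 n 1574 
wrist stamp 0.74 [ 0.5407 -0.269 ] 0.084 n 335 
wrist stamp 0.71 [ 0.6038 -0.2613] 0.051 n 950 
wrist stamp 0.28 [ 0.5878 -0.1652] 0.045 n 7741 GREEN
909 [ 0.51796716 -0.05147843  0.09004875] [ 0.53556342 -0.03398792  0.13265975]
top stamp 0.8 [0.2493 0.4271] 0.077 n 71 GREEN
top stamp 0.77 [0.6083 0.413 ] 0.077 n 68 GREEN
top stamp 0.73 [ 0.5425 -0.2759] 0.107 n 61 
top stamp 0.64 [0.466 0.618] 0.077 n 71 GREEN
top stamp 0.61 [ 0.6094 -0.2759] 0.107 n 68 
top stamp 0.58 [ 0.6604 -0.2367] 0.107 n 63 
top stamp 0.58 [0.2452 0.3155] 0.076 n 71 GREEN
[ 0.52741434 -0.04291417  0.20216975] -69.98924823050909 [-2.21884310e-01 -1.58936214e-01  1.86547673e+00  1.79948170e-05
  1.43478240e+00  9.99656059e-01] [-0.06607958 -0.66844527 -0.48388812]
109.43185616089198 0.13942795283837256
```

Aligned on the next post; grip and carry as before.

Request:
{"op": "jog_arm", "data": {"commands": [0, 0, 0.4, 0, 0, 0, 45, 0, 0, 0.8, 0, 0, 0, 45, 0, 0, 0.4, 0, 0, 0, 45, 0, 0, 0.1, 0, 0, 0, 45, 0, 0, 0, 0, 0, 0, 45, 0, 0, 0, 0, 0, 0, 45, 0, 0, 0, 0, 0, 0, 5, 0, 0, 0, 0, 0, 0, 5, 0, 0, 0, 0, 0, 0, 5, 0, 0, 0, 0, 0, 0, 5]}}

```text
t: 42.08
tool_pos: [0.5279, -0.0422, 0.1012]
tool_rot: [-3.093, -0.544, -0.002]
contact_force: [-1.0, 3.9, 5.5]
opening: 0.0168
grip_force: 39.5
```

Request:
{"op": "jog_arm", "data": {"commands": [-0.093, 0.002, 0, 0, 0, -0.4, 5, -0.14, 0.004, 0, 0, 0, -0.6, 5, -0.1865, 0.0075, 0, 0, 0, -0.8, 5, -0.1865, 0.0075, 0, 0, 0, -0.8, 5, -0.1865, 0.0075, 0, 0, 0, -0.8, 5, -0.1865, 0.0075, 0, 0, 0, -0.8, 5]}}

```text
t: 42.82
tool_pos: [0.4778, -0.0719, 0.1012]
tool_rot: [-2.907, -1.18, -0.003]
contact_force: [-3.4, 9.0, 8.0]
opening: 0.0166
grip_force: 40.0
```

Request:
{"op": "jog_arm", "data": {"commands": [-0.1865, 0.0075, 0, 0, 0, -0.8, 5, -0.1865, 0.0075, 0, 0, 0, -0.8, 5, -0.1865, 0.0075, 0, 0, 0, -0.8, 5, -0.1865, 0.0075, 0, 0, 0, -0.8, 5, -0.1865, 0.0075, 0, 0, 0, -0.8, 5, -0.1865, 0.0075, 0, 0, 0, -0.8, 5, -0.1865, 0.0075, 0, 0, 0, -0.8, 5, -0.1865, 0.0075, 0, 0, 0, -0.8, 5, -0.1865, 0.0075, 0, 0, 0, -0.8, 5, -0.1865, 0.0075, 0, 0, 0, -0.8, 5, -0.1865, 0.0075, 0, 0, 0, -0.8, 5, -0.1865, 0.0075, 0, 0, 0, -0.8, 5, -0.1865, 0.0075, 0, 0, 0, -0.8, 5, -0.1865, 0.0075, 0, 0, 0, -0.8, 5, -0.1865, 0.0075, 0, 0, 0, -0.8, 5, -0.1865, 0.0075, 0, 0, 0, -0.8, 5]}}

```text
t: 44.82
tool_pos: [0.4491, -0.2409, 0.1012]
tool_rot: [-1.626, -2.685, 0.009]
contact_force: [-8.9, -2.0, 9.3]
opening: 0.0171
grip_force: 40.2
```

Request:
{"op": "jog_arm", "data": {"commands": [-0.1865, 0.0075, 0, 0, 0, -0.8, 5, -0.1865, 0.0075, 0, 0, 0, -0.8, 5, -0.1865, 0.0075, 0, 0, 0, -0.8, 5, -0.16, 0.006, 0, 0, 0, -0.7, 5, -0.12, 0.003, 0, 0, 0, -0.5, 5, -0.05, 0, 0, 0, 0, -0.2, 5, 0, 0, 0, 0, 0, 0, 5, 0, 0, 0, 0, 0, 0, 5]}}

```text
t: 45.82
tool_pos: [0.4835, -0.2828, 0.1012]
tool_rot: [1.096, 2.943, -0.008]
contact_force: [-3.3, -4.3, 4.9]
opening: 0.0168
grip_force: 39.6
```

```bash
python3 ang.py
```

```text
[ 0.48346341 -0.28284756  0.10122195] 49.155866079780346 [-0.66003001  0.01481608  1.87769141 -0.00457135  1.24665077 -1.51651661] [-3.12063925 -4.51460565  2.83499002]
230.20577290488464 0.14114380828975856
```

Release, rise, and draw clear toward the robot.

Request:
{"op": "jog_arm", "data": {"commands": [0, 0, 0, 0, 0, 0, 45, 0, 0, 0, 0, 0, 0, 45, 0, 0, 0, 0, 0, 0, 45, 0, 0, -0.4, 0, 0, 0, 45, 0, 0, -0.9, 0, 0, 0, 45, 0, 0, -0.9, 0, 0, 0, 45, 0, -0.5, -0.4, 0, 0, 0, 45, 0, -0.5, 0, 0, 0, 0, 45, 0, 0, 0, 0, 0, 0.9, 45, 0, 0, 0, 0, 0, 0.9, 45, 0, 0, 0, 0, 0, 0.9, 45, 0, 0, 0, 0, 0, 0.9, 45, 0, 0, 0, 0, 0, 0.9, 45, 0, 0, 0, 0, 0, 0.9, 45, 0.9, 0, 0, 0, 0, 0, 45, 0.9, 0, 0, 0, 0, 0, 45, 0.9, 0, 0, 0, 0, 0, 45, 0.9, 0, 0, 0, 0, 0, 45, 0.9, 0, 0, 0, 0, 0, 45, 0.5, 0, 0, 0, 0, 0, 45]}}

```text
t: 48.38
tool_pos: [0.35, -0.0391, 0.2559]
tool_rot: [1.839, 2.546, 0.001]
contact_force: [0.6, 0.4, 0.1]
opening: 0.0452
grip_force: 0.0
```

Run:
```python
from dry import *
im=eyes.get_image('top'); save(im,'t9'); stamps('top',im); dryer('top',im)
i=cv2.imread('pics/t9.png')[110:260,290:440]; cv2.imwrite('pics/c9.png',cv2.resize(i,(500,500),interpolation=3))
im=eyes.get_image('scene'); stamps('scene',im); i=cv2.cvtColor(im['image'],4)[130:370,100:500]; cv2.imwrite('pics/s9.png',cv2.resize(i,None,fx=2,fy=2,interpolation=3))
for d in nets.silhouettes('top','tin_0'): print('tin',d['p'],d['bbox'])
print(ctrl.get_obs()['tool_pos'])
```

```text
top stamp 0.78 [0.2493 0.4268] 0.077 n 73 GREEN
top stamp 0.77 [0.2451 0.3159] 0.077 n 73 GREEN
top stamp 0.76 [ 0.6412 -0.0909] 0.107 n 72 
top stamp 0.62 [ 0.5803 -0.0667] 0.108 n 70 
top stamp 0.57 [ 0.6768 -0.1465] 0.107 n 69 
top stamp 0.5 [ 0.6127 -0.2736] 0.107 n 67 
top stamp 0.5 [0.4659 0.6514] 0.077 n 81 GREEN
top stamp 0.48 [0.6077 0.4128] 0.078 n 73 GREEN
top disc z 0.0316 fit [ 0.5742 -0.1742  0.1644]
spots [([0.4978, -0.0994], np.float64(135.6), np.float64(0.1069)), ([0.4677, -0.1566], np.float64(170.6), np.float64(0.108)), ([0.477, -0.2222], np.float64(206.3), np.float64(0.1084)), ([0.5452, -0.2791], np.float64(254.5), np.float64(0.1088)), ([0.6639, -0.2341], np.float64(326.3), np.float64(0.1078))]
posts [(np.float64(0.0), np.int64(7), [0.679, -0.158, 0.105]), (np.float64(10.0), np.int64(60), [0.676, -0.147, 0.104]), (np.float64(20.0), np.int64(16), [0.674, -0.136, 0.097]), (np.float64(40.0), np.int64(27), [0.646, -0.096, 0.104]), (np.float64(50.0), np.int64(52), [0.636, -0.087, 0.103]), (np.float64(80.0), np.int64(53), [0.582, -0.066, 0.105]), (np.float64(90.0), np.in
[... 379 characters left out ...]
]), (np.float64(340.0), np.int64(27), [0.707, -0.201, 0.119]), (np.float64(350.0), np.int64(37), [0.708, -0.193, 0.117])]
scene stamp 0.91 [0.2516 0.4285] 0.073 n 63 GREEN
scene stamp 0.87 [0.2487 0.3205] 0.074 n 59 GREEN
scene stamp 0.69 [ 0.6412 -0.0896] 0.104 n 63 
scene stamp 0.69 [ 0.6373 -0.2212] 0.104 n 56 
scene stamp 0.67 [0.4665 0.6536] 0.075 n 112 GREEN
scene stamp 0.64 [0.6093 0.4142] 0.075 n 110 GREEN
scene stamp 0.63 [ 0.677  -0.1433] 0.103 n 62 
scene stamp 0.58 [ 0.5826 -0.0666] 0.104 n 60 
tin 0.7 [172.0, 224.4, 192.0, 248.1]
tin 0.67 [204.9, 192.8, 227.0, 217.0]
tin 0.59 [303.9, 132.1, 411.4, 242.4]
tin 0.57 [207.3, 154.3, 232.2, 178.3]
[ 0.35103523 -0.04133391  0.25593975]
```

View pics/c9.png

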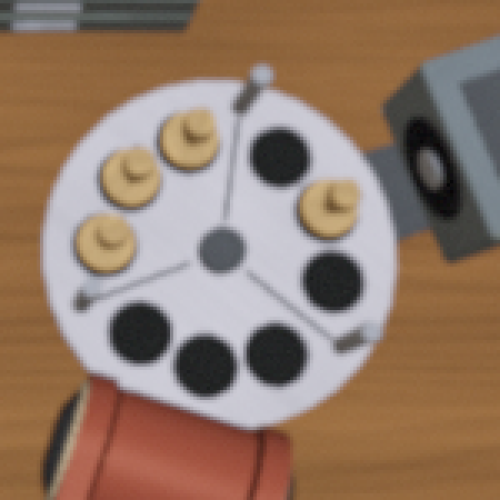

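View pics/s9.png

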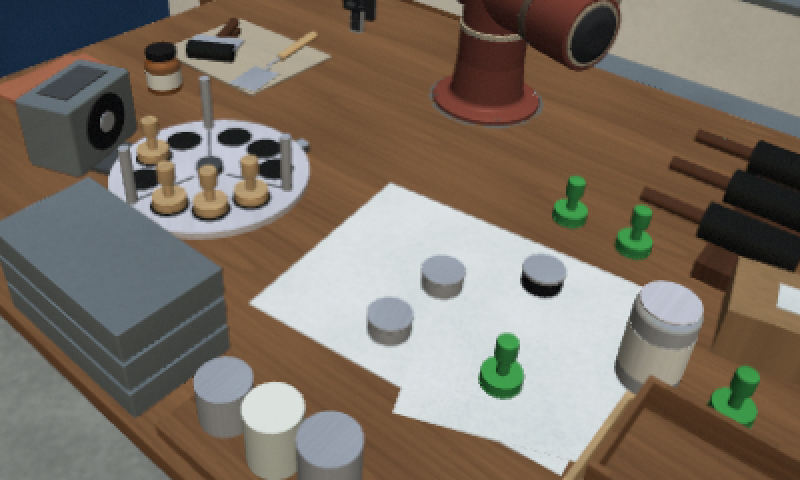

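```bash
python3 -c "
from station import job; print(job.finish_job())"
```

```text
the job is handed in; nothing more can be done
None
```

The job is handed in, with no verdict returned: there were four stamps, three now upright on bay a's spots and one in bay b, each within about 3 mm of its spot's centre; the table was turned two notches and the top camera puts it within about 1° of its last one, and I moved nothing else.

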